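# Run a fingertip along the row of vial caps to seat them

### The job

The six domed caps on the curved row in the vial rack stand proud: close the fingers and run the fingertips gently along the row, beginning at the end with the carrying handle, so that every domed cap is pressed fully home on its vial. Leave the two slim vent stoppers in the hollow of the curve up, pinch or pull up nothing, and do not shift the things that stand around.

Things in the scene. Friction and masses are not known exactly. Their poses are not given: they have to be found in the camera images.
- vial_rack: White two-tier vial rack fixed to the worktop, x -52 to 52, y -102 to 128 mm in its frame, plate top at 33 mm. Origin on the worktop, z up. At its +y end a steel carrying handle (59 mm along x, 58 mm high, at y = 117). Six vials with domed caps stand on an arc (radius 130, 34 mm apart) bulging to +x; two with slim vent stoppers stand in its hollow, 60 mm from the row.
- cap_1_top (a point): Centre of the top of domed cap 1, counted from the handle end. Grey plastic cap, 26 mm across, 9.5 mm high, with a shallow dome (radius 20 mm) on top. The point moves with the cap: about 59 mm above the worktop when the cap stands proud, 54.5 mm when it is fully home.
- cap_1 (a joint): How far cap 1 is pressed down, in m: 0 to 0.001 at the start (standing proud), 0.005 fully home against the vial's rim, negative when pulled up. It slides straight down, is held by friction of about 2.5 N and stays where it is left.
- cap_2_top (a point): Centre of the top of domed cap 2, counted from the handle end. Grey plastic cap, 26 mm across, 9.5 mm high, with a shallow dome (radius 20 mm) on top. The point moves with the cap: about 59 mm above the worktop when the cap stands proud, 54.5 mm when it is fully home.
- cap_2 (a joint): How far cap 2 is pressed down, in m: 0 to 0.001 at the start (standing proud), 0.005 fully home against the vial's rim, negative when pulled up. It slides straight down, is held by friction of about 2.5 N and stays where it is left.
- cap_3_top (a point): Centre of the top of domed cap 3, counted from the handle end. Grey plastic cap, 26 mm across, 9.5 mm high, with a shallow dome (radius 20 mm) on top. The point moves with the cap: about 59 mm above the worktop when the cap stands proud, 54.5 mm when it is fully home.
- cap_3 (a joint): How far cap 3 is pressed down, in m: 0 to 0.001 at the start (standing proud), 0.005 fully home against the vial's rim, negative when pulled up. It slides straight down, is held by friction of about 2.5 N and stays where it is left.
- cap_4_top (a point): Centre of the top of domed cap 4, counted from the handle end. Grey plastic cap, 26 mm across, 9.5 mm high, with a shallow dome (radius 20 mm) on top. The point moves with the cap: about 59 mm above the worktop when the cap stands proud, 54.5 mm when it is fully home.
- cap_4 (a joint): How far cap 4 is pressed down, in m: 0 to 0.001 at the start (standing proud), 0.005 fully home against the vial's rim, negative when pulled up. It slides straight down, is held by friction of about 2.5 N and stays where it is left.
- cap_5_top (a point): Centre of the top of domed cap 5, counted from the handle end. Grey plastic cap, 26 mm across, 9.5 mm high, with a shallow dome (radius 20 mm) on top. The point moves with the cap: about 59 mm above the worktop when the cap stands proud, 54.5 mm when it is fully home.
- cap_5 (a joint): How far cap 5 is pressed down, in m: 0 to 0.001 at the start (standing proud), 0.005 fully home against the vial's rim, negative when pulled up. It slides straight down, is held by friction of about 2.5 N and stays where it is left.
- cap_6_top (a point): Centre of the top of domed cap 6, counted from the handle end. Grey plastic cap, 26 mm across, 9.5 mm high, with a shallow dome (radius 20 mm) on top. The point moves with the cap: about 59 mm above the worktop when the cap stands proud, 54.5 mm when it is fully home.
- cap_6 (a joint): How far cap 6 is pressed down, in m: 0 to 0.001 at the start (standing proud), 0.005 fully home against the vial's rim, negative when pulled up. It slides straight down, is held by friction of about 2.5 N and stays where it is left.
- vent_1_top (a point): Top of slim vent stopper 1 (nearer the handle): a thin grey peg, 13 mm wide at its head, its top 85 mm above the worktop when up.
- vent_1 (a joint): How far vent stopper 1 is pressed down, in m: 0 when up, as at the start; it must stay there. It gives way at about 2 N.
- vent_2_top (a point): Top of slim vent stopper 2 (farther from the handle): a thin grey peg, 13 mm wide at its head, its top 85 mm above the worktop when up.
- vent_2 (a joint): How far vent stopper 2 is pressed down, in m: 0 when up, as at the start; it must stay there. It gives way at about 2 N.
- jar: Sample jar with screw lid, 59 mm across, 65 mm high, loose, just beyond the rack; origin at the centre of its underside. Leave alone.
- stopper: Rubber stopper, 33 mm across, 27 mm high, loose, just beyond the rack; origin at the centre of its underside. Leave alone.
- petri_dish: Petri dish with lid, 61 mm across, 15 mm high, loose, just on the robot's side of the rack; origin at the centre of its underside. Leave alone.
- tweezers: Steel tweezers lying at the left edge of the worktop, 136 x 16 x 9 mm; origin at the centre of the underside. Leave alone.
- beaker: Glass beaker, 62 x 69 x 80 mm, at the left edge of the worktop; origin at the centre of its underside. Leave alone.

How it is judged:
On the way, in this order (a step that is already met when the one before it is completed fails the run):
1. the first domed cap, at the handle end, is pressed home (value of joint cap_1 above 0.0034 m), for 0.1 s.
2. the third domed cap of the row is pressed home (value of joint cap_3 above 0.0034 m), for 0.1 s.
3. the last domed cap, at the far end, is pressed home (value of joint cap_6 above 0.0034 m), for 0.1 s.
At the end, for the whole second after the job is handed in: All six domed caps are pressed down to within 1.6 mm of fully home (joint above 0.0034), both vent stoppers are still up (within 2 mm), and no loose thing stands more than 30 mm from where it was (value of joint each of cap_1, cap_2, cap_3, cap_4, cap_5, cap_6 above 0.0034 m and value of joint each of vent_1, vent_2 below 0.002 m and distance of each of jar, stopper, petri_dish, tweezers, beaker from where it was at the start of the episode below 0.03 m); the robot touches nothing.
It fails at once if a vent stopper is pressed down or pulled up by more than 2 mm (value of joint any of vent_1, vent_2 above 0.002 m or value of joint any of vent_1, vent_2 below -0.002 m).
It fails at once if a domed cap is pulled up by more than 2 mm (value of joint any of cap_1, cap_2, cap_3, cap_4, cap_5, cap_6 below -0.002 m).
It fails at once if a bystander is shifted by more than 30 mm or lifted by more than 15 mm (distance of any of jar, stopper, petri_dish, tweezers, beaker from where it was at the start of the episode above 0.03 m or height (world z) of any of jar, stopper, petri_dish, tweezers, beaker above 0.015 m).
It fails at once if the rack or its caps are pushed with more than 40 N (contact force between any of the fingers, the arm and vial_rack above 40 N).
It also fails if it takes over 54 s, if anything falls off the work surface, if the arm or the gripper's body presses on something with over 40 N, if the wrist force passes 120 N, or if a joint passes its speed limit or range.

### The arm

A 6-joint arm with a two-finger parallel gripper is mounted at the origin on a cart in front of the work surface, level with it; the furniture and walls round the work are solid. World frame = base frame: x ahead of the robot, y to its left, z up, the work surface at z = 0. Lengths are in m, angles in rad, forces in N, time in s.
With the tool pointing down it reaches from about 0.35 to 0.775 m from the base axis. Payload 7.3 kg.
Tool frame: the origin (TCP) lies on the front face of the gripper's body, between the roots of the fingers; the fingertips stand 66 mm ahead of it and the grasp point (between the pads) lies 47 mm ahead of it; z points along the fingers, y is the direction in which the jaws open and shut (so a half turn about z gives the same grasp; the last joint's range is limited). The gripper opens to 92 mm and grips with 3 to 60 N. Pads are 19 mm wide; open, the fingers measure 130 mm over their backs; the gripper's body (75 mm by 190 mm) begins 47 mm behind the grasp point.
Start: joints at [1.034, 0.342, 1.524, -0, 1.275, -0.146], TCP at [0.2, 0.485, 0.292] pointing down, gripper open.
Joint ranges: [-2.53, 2.53], [-0.77, 2.02], [0.04, 2.7], [-1, 4.14], [0.28, 2.66], [-3.11, 3.11]. Speed limits (rad/s): [2.57, 2.57, 3.14, 3.14, 3.14, 3.14].

### API

Orientations are given as [roll, pitch, yaw] about the fixed x, y, z axes, in that order (R = Rz(yaw) Ry(pitch) Rx(roll)).
In Python, from cell import observe, read_camera, hand_in, search_frame, tip_of gives the robot as it stands. The module is installed in compiled form; this text tells all that it offers.
- The arm moves only by the tool apply_moves, never from a script. Its argument "motion" is a list of rows, each an object with "offset": the shift along the tool's x, y, z in mm, a list of three; "rotation": the turn, a rotation vector about the tool's x, y, z in rad, a list of three. In form: [{"offset": [x, y, z], "rotation": [rx, ry, rz]}, ...]. A call has 1 to 12 rows; each row shifts and turns the pose as measured when the row begins, along the tool's axes as they then stand; what a row does not reach is not made up. A row lasts 1/12 s, in which the tool goes at most 41.7 mm and 7.16 degrees, less where a joint would pass 70% of its speed; a pose out of reach is approached as far as the arm can. A call with a gripper value outside its range is refused whole. "grip" is the closure, from 0 (fully open) to 1 (shut), set as the call begins (left out, the last holds). The fingers move at their own pace and stop on an object; "grip_force" is the grip in N (left out, the last holds). Time passes only in rows, so rows that do not move let the fingers close. It gives the time, the measured TCP pose, the force and the opening at its end, in the units of the state.
- observe(): the state, without advancing time (a new reading comes with each control period).
- read_camera(name): name is "side" or "top"; returns a dict with "img" (384x512x3 uint8, red, green, blue), "camera_matrix" (3x3 intrinsics, pixels), "D" ([k1, k2, p1, p2, k3] as OpenCV has them; the pictures are not rectified), "R" (3x3) and "t" (3): a world point X has camera coordinates R X + t. Camera axes: x right, y down, z forward; pixel columns grow to the right and rows downward; lengths in m; the calibration is good to about 2 mm. A picture is of the moment at which its call begins. There is no depth.
- hand_in(): hands the job in, once; it reports no verdict.
Trained networks look in a picture, given as the dict that the camera call returned (one of the last four; its "shot" number tells which), for a name from the list of things; names that differ only in an ending like _2 or _b are one class to them, and where a whole thing is asked for, a point or a joint stands for the part that bears it (a point fixed in the world has none). Each returns a list of dicts, best first, with "score" (0 to 1); they miss things now and then, are a little off and sometimes report something else, mostly with a low value. They report only what shows in the picture. A call takes as long as a camera call.
- search_frame(query, picture): "location" ([x, y, z] in m, in world coordinates, good to about 4 mm: the middle of the surface that is visible of it).
- tip_of(query, picture): "location" ([x, y, z] in m, in world coordinates, good to about 4 mm: a listed point, or the origin of a listed thing).
The state is a dict: "time": time; "qpos": joint angles; "qvel": joint speeds; "joint_efforts": joint torques, N m; "tool_pos": TCP position; "tool_rot": TCP orientation; "contact_force": force on the tool from outside, world axes, zero at the start; "torque": the same for the moment, N m; "opening": finger opening in m.
Only numpy, scipy, OpenCV 4.12 (cv2) and the standard library are available. Lean on these libraries where they do the work, as an engineer would, in place of code of your own. Each camera call takes 0.05 s, during which the arm holds its last target.

## Working session

There is one attempt and no reset: what is moved stays moved. The work goes in short steps, Python scripts to look and compute and a tool call to move; the robot and the scene stay as the last step left them, time stands still between calls to the robot, and variables do not carry over. Pictures are saved under pics/ and viewed, and the job is handed in when it is done.

Besides the shell and the picture viewer there is one more tool, called after "Request:" as name([rows], argument=value, ...), one row to a line, values as JSON. apply_moves: Moves the arm, as the interface text tells. Its arguments: {"type":"object","properties":{"motion":{"type":"array"},"grip":{"type":"number"},"grip_force":{"type":"number"}},"required":["motion"]}

```bash
mkdir -p pics; ls; python3 - <<'E'
from cell import *
import cv2,numpy as np
print(observe())
for n in ("side","top"):
    p=read_camera(n); cv2.imwrite(f"pics/{n}0.png",p["img"][:,:,::-1])
    print(n,p["camera_matrix"].tolist(),p["D"],p["R"].tolist(),p["t"])
    for q in ["cap_1_top","vent_1_top","vial_rack","jar","stopper","petri_dish","tweezers","beaker"]:
        print(q,[(np.round(d["location"],4).tolist(),round(d["score"],2)) for d in tip_of(q,p)])
E
```

```text
pics
{'time': 0.0, 'qpos': array([ 1.03399061e+00,  3.42741185e-01,  1.52501803e+00, -1.20987207e-05,
        1.27538963e+00, -1.46032466e-01]), 'qvel': array([-0.00029981,  0.00029451, -0.00054762,  0.00049323, -0.00080474,
        0.00127509]), 'joint_efforts': array([-2.00930222e-04, -4.31235301e+01, -2.44222283e+01,  7.18464120e-02,
        5.57242404e-02, -6.44187321e-05]), 'tool_pos': array([0.19981473, 0.48515895, 0.29153494]), 'tool_rot': array([-3.14005134e+00, -2.15001916e-04,  2.75082277e+00]), 'contact_force': array([ 0.15126434, -0.54678576, -0.11993285]), 'torque': array([0.00652719, 0.02433644, 0.01932921]), 'opening': 0.0917482640841958}
side [[435.69699026710697, 0.0, 258.9348656545177], [0.0, 435.69699026710697, 198.82963591974146], [0.0, 0.0, 1.0]] [0.04869009 0.         0.         0.         0.        ] [[0.9636801902404051, -0.26667591821923586, 0.014298446773833871], [-0.09424727067831198, -0.38969825607396136, -0.9161073742649396], [0.24987585499184534, 0.8814869391289022, -0.4006779669975049]] [-0.48492781  0.18308803  0.60611162]
cap_1_top [([0.6229, 0.3622, 
[... 613 characters left out ...]
335, -0.9995323096110603, -0.023719316881209113], [-0.9933742141534514, 0.02186021156575922, -0.11282642334716157], [0.11329216479856219, 0.02138441474250733, -0.9933315620684646]] [0.19717207 0.55051244 1.09168909]
cap_1_top [([0.5869, 0.1688, 0.0571], 0.48)]
vent_1_top [([0.5328, 0.0531, 0.0575], 0.53), ([0.5313, 0.1429, 0.0812], 0.47), ([0.5006, 0.1073, 0.0853], 0.26)]
vial_rack [([0.5407, 0.1071, -0.0012], 0.85), ([0.5362, 0.0505, 0.0572], 0.46)]
jar [([0.647, 0.1028, -0.001], 0.67)]
stopper [([0.5251, 0.1443, 0.0798], 0.29)]
petri_dish [([0.4631, 0.1685, -0.0003], 0.89)]
tweezers [([0.5838, 0.1705, 0.0606], 0.64), ([0.4496, 0.359, 0.0027], 0.59)]
beaker [([0.621, 0.3599, 0.0005], 0.96)]
```

View pics/side0.png

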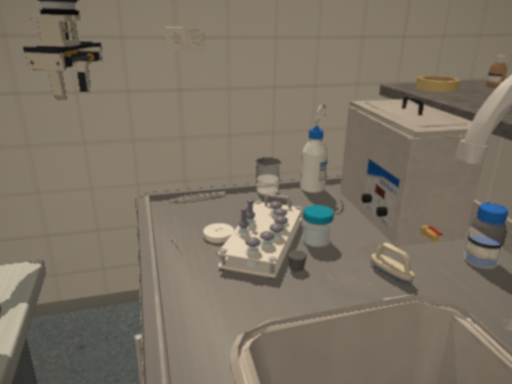

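View pics/top0.png

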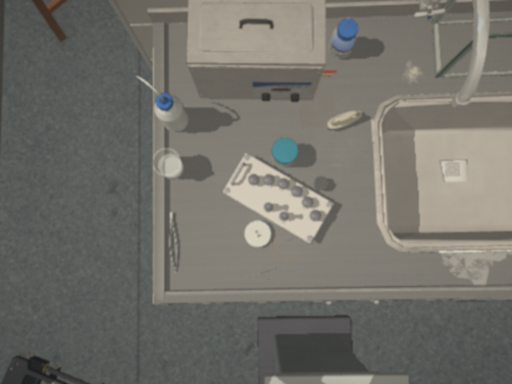

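```bash
python3 - <<'E'
import cv2
a=cv2.imread("pics/top0.png")[140:255,205:350]; cv2.imwrite("pics/topz.png",cv2.resize(a,None,fx=5,fy=5,interpolation=cv2.INTER_CUBIC))
a=cv2.imread("pics/side0.png")[180:285,200:320]; cv2.imwrite("pics/sidez.png",cv2.resize(a,None,fx=5,fy=5,interpolation=cv2.INTER_CUBIC))
E
```

```text
(no output)
```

View pics/topz.png

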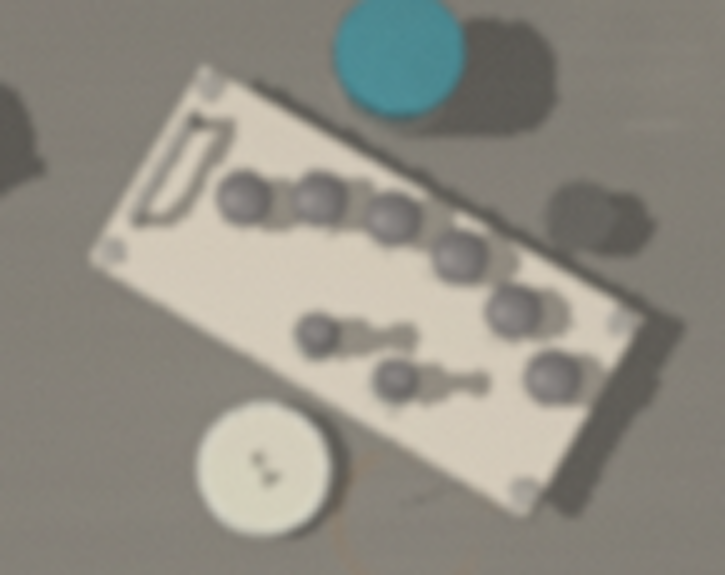

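View pics/sidez.png

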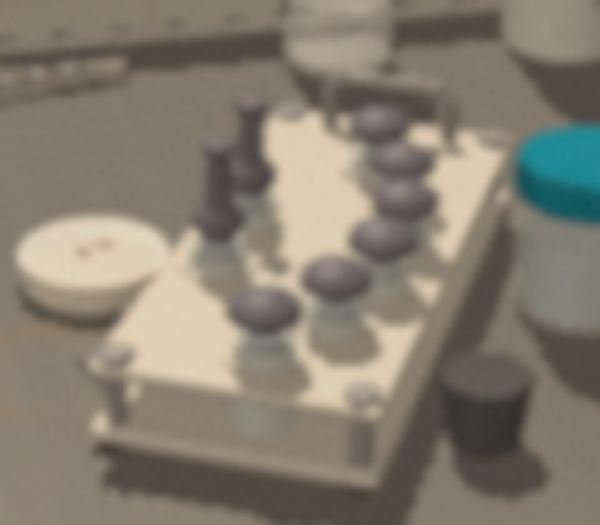

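```bash
cat > h.py <<'E'
import numpy as np,cv2
from cell import *
from scipy.optimize import least_squares
def back(p,px,z):
    u=cv2.undistortPoints(np.array(px,float).reshape(-1,1,2),p["camera_matrix"],np.array(p["D"])).reshape(-1,2)
    R=np.array(p["R"]);t=np.array(p["t"]);c=-R.T@t
    d=np.c_[u,np.ones(len(u))]@R
    return c+d*((z-c[2])/d[:,2])[:,None]
def arc(q):
    x,y,yaw=q; a=np.deg2rad(0)+ (2.5-np.arange(6))*34/130
    P=np.c_[130*np.cos(a)-130,130*np.sin(a)]/1000
    c,s=np.cos(yaw),np.sin(yaw)
    return P@np.array([[c,-s],[s,c]]).T+[x,y]
E
python3 - <<'E'
from h import *
T=np.array([(245,198),(322,198),(394,218),(461,257),(514,311),(552,378)])
S=np.array([(380,123),(402,159),(406,201),(384,239),(336,278),(265,311)])
t=read_camera("top");s=read_camera("side")
bt=back(t,(T-2)/5+[205,140],.056);bs=back(s,(S-2)/5+[200,180],.056)
print(np.round(bt*1e3,1).tolist());print(np.round(bs*1e3,1).tolist())
for b in (bt,bs,(bt+bs)/2):
    r=least_squares(lambda q:(arc(q)-b[:,:2]).ravel(),[.58,.1,-.5])
    print(r.x,np.abs(r.fun).max());print(np.round(arc(r.x)*1e3,1).tolist())
print(np.round(back(t,(np.array([(319,335),(397,380)])-2)/5+[205,140],.085)*1e3,1))
# rack corners, handle top ends
print(np.round(back(t,(np.array([(205,65),(90,257),(525,517),(645,318)])-2)/5+[205,140],.033)*1e3,1))
print(np.round(back(t,(np.array([(195,120),(135,218),(232,122),(182,222)])-2)/5+[205,140],.058)*1e3,1))
E
```

```text
[[582.5, 171.7, 56.0], [581.7, 137.5, 56.0], [572.0, 105.8, 56.0], [554.0, 76.7, 56.0], [529.5, 54.1, 56.0], [499.5, 38.4, 56.0]]
[[584.1, 169.1, 56.0], [582.2, 134.6, 56.0], [572.2, 99.3, 56.0], [554.9, 71.8, 56.0], [529.8, 47.7, 56.0], [499.9, 31.1, 56.0]]
[ 0.56388743  0.0906978  -0.55773379] 0.0006147796347079348
[[583.0, 172.0], [581.8, 138.1], [571.9, 105.7], [554.0, 76.9], [529.2, 53.8], [499.3, 37.8]]
[ 0.56458695  0.08570699 -0.54821356] 0.0019681593146508858
[[582.9, 167.2], [582.1, 133.3], [572.5, 100.8], [554.8, 71.8], [530.3, 48.4], [500.5, 32.2]]
[ 0.56423772  0.08820298 -0.55291243] 0.0008594937785332823
[[582.9, 169.6], [581.9, 135.7], [572.2, 103.2], [554.4, 74.4], [529.7, 51.1], [499.9, 35.0]]
[[518.2 140.9  85. ]
 [498.1 107.9  85. ]]
[[647.6 189.   33. ]
 [560.3 242.8  33. ]
 [439.2  50.   33. ]
 [527.2  -6.7  33. ]]
[[617.8 193.3  58. ]
 [574.4 220.8  58. ]
 [616.5 176.8  58. ]
 [572.1 199.9  58. ]]
```

Request:
apply_moves([
  {"offset":[0,0,0],"rotation":[0,0,0.12]},
  {"offset":[0,0,0],"rotation":[0,0,0.12]},
  {"offset":[0,0,0],"rotation":[0,0,0.12]},
  {"offset":[0,0,0],"rotation":[0,0,0.12]},
  {"offset":[0,0,0],"rotation":[0,0,0.12]},
  {"offset":[0,0,0],"rotation":[0,0,0.12]},
  {"offset":[0,0,0],"rotation":[0,0,0.12]},
  {"offset":[0,0,0],"rotation":[0,0,0.12]},
  {"offset":[0,0,0],"rotation":[0,0,0.12]},
  {"offset":[0,0,0],"rotation":[0,0,0]},
], grip=1, grip_force=10)

```text
time: 1.83
tool_pos: [0.1999, 0.4854, 0.2922]
tool_rot: [-3.142, -0.0, 1.626]
contact_force: [-0.3, 0.6, -1.2]
opening: 0.0299
```

```bash
cat >> h.py <<'E'
from scipy.spatial.transform import Rotation as Ro
def go(xyz,yaw):
    o=observe(); R=Ro.from_euler('xyz',o["tool_rot"]); G=Ro.from_euler('xyz',[np.pi,0,yaw])
    print("t",o["time"],"pos",np.round(o["tool_pos"]*1e3,1),"rpy",np.round(o["tool_rot"],4),"F",np.round(o["contact_force"],1),"open",round(o["opening"],4))
    print("offset mm",np.round(R.inv().apply(np.array(xyz)-o["tool_pos"])*1e3,1),"rotvec",np.round((R.inv()*G).as_rotvec(),4))
E
python3 -c "
from h import *
go([.583,.171,.2],1.667)"
```

```text
t 1.8333 pos [199.9 485.4 292.2] rpy [-3.1416 -0.      1.6257] F [-0.3  0.6 -1.2] open 0.0299
offset mm [-335.   365.2   92.2] rotvec [-0.     -0.     -0.0413]
```

Request:
apply_moves([
  {"offset":[-15,16,2],"rotation":[0,0,-0.02]},
  {"offset":[-25,27,4],"rotation":[0,0,-0.02]},
  {"offset":[-25,27,6],"rotation":[0,0,0]},
  {"offset":[-25,27,6],"rotation":[0,0,0]},
  {"offset":[-25,27,6],"rotation":[0,0,0]},
  {"offset":[-25,27,6],"rotation":[0,0,0]},
  {"offset":[-25,27,6],"rotation":[0,0,0]},
  {"offset":[-25,27,6],"rotation":[0,0,0]},
  {"offset":[-25,27,6],"rotation":[0,0,0]},
  {"offset":[-25,27,6],"rotation":[0,0,0]},
  {"offset":[-20,20,6],"rotation":[0,0,0]},
  {"offset":[0,0,0],"rotation":[0,0,0]},
])

```text
time: 2.83
tool_pos: [0.5198, 0.2504, 0.23]
tool_rot: [3.137, -0.004, 1.725]
contact_force: [-0.2, -0.0, 0.3]
opening: 0.0003
```

```bash
python3 -c "
from h import *
go([.583,.171,.15],1.667)"
```

```text
t 2.8333 pos [519.8 250.4 230. ] rpy [ 3.1371 -0.0044  1.7254] F [-0.2 -0.   0.3] open 0.0003
offset mm [-88.5  49.9  79.8] rotvec [ 0.0044 -0.0045  0.0583]
```

Request:
apply_moves([
  {"offset":[-18,10,12],"rotation":[0.002,-0.002,0.03]},
  {"offset":[-18,10,12],"rotation":[0.002,-0.002,0.03]},
  {"offset":[-18,10,12],"rotation":[0,0,0]},
  {"offset":[-18,10,12],"rotation":[0,0,0]},
  {"offset":[-16,9,12],"rotation":[0,0,0]},
  {"offset":[0,0,5],"rotation":[0,0,0]},
  {"offset":[0,0,0],"rotation":[0,0,0]},
])

```text
time: 3.42
tool_pos: [0.5814, 0.1659, 0.1621]
tool_rot: [3.141, -0.002, 1.685]
contact_force: [0.1, -0.1, 0.8]
opening: 0.0003
```

```bash
python3 -c "
from h import *
go([.583,.171,.133],1.667)
for n in('top','side'):
    p=read_camera(n);a=p['img'][:,:,::-1]
    a=a[90:265,190:350] if n=='top' else a[130:290,180:340]
    cv2.imwrite(f'pics/{n}1.png',cv2.resize(np.ascontiguousarray(a),None,fx=3.4,fy=3.4,interpolation=cv2.INTER_CUBIC))
"
```

```text
t 3.4167 pos [581.4 165.9 162.1] rpy [ 3.1412e+00 -2.3000e-03  1.6849e+00] F [ 0.1 -0.1  0.8] open 0.0003
offset mm [ 4.8  2.1 29.2] rotvec [ 0.0004 -0.0023  0.0179]
```

View pics/top1.png

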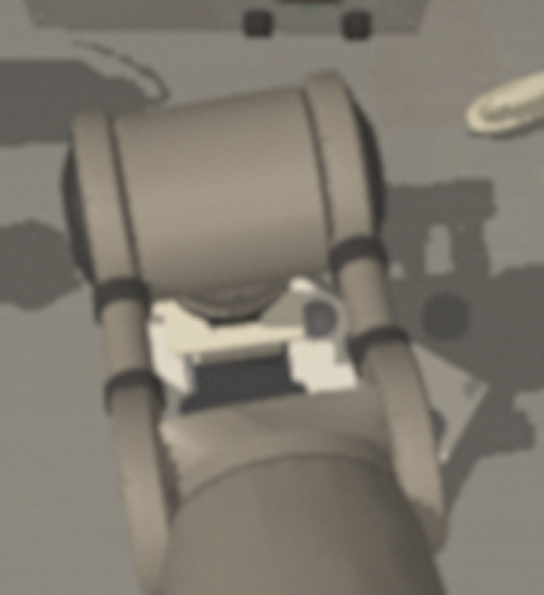

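View pics/side1.png

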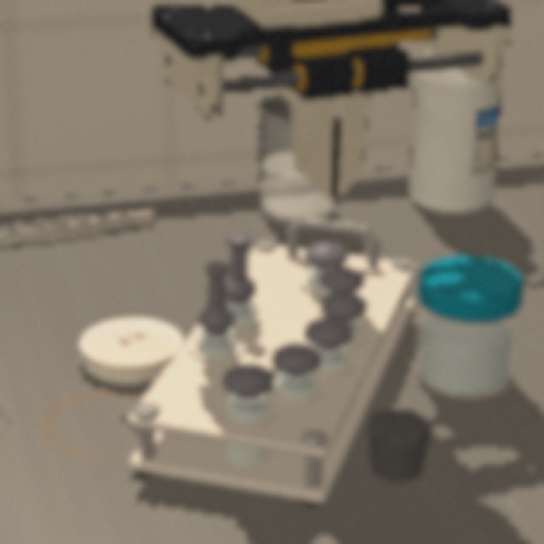

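Request:
apply_moves([
  {"offset":[3,1,8],"rotation":[0,-0.002,0.018]},
  {"offset":[2,1,8],"rotation":[0,0,0]},
  {"offset":[0,0,8],"rotation":[0,0,0]},
  {"offset":[0,0,3],"rotation":[0,0,0]},
  {"offset":[0,0,0],"rotation":[0,0,0]},
])

```text
time: 3.93
tool_pos: [0.5822, 0.1767, 0.1365]
tool_rot: [3.135, -0.001, 1.672]
contact_force: [-0.6, -0.7, -0.3]
opening: 0.0005
```

```bash
python3 -c "
from h import *
go([.583,.171,.1205],1.667)
p=read_camera('side');a=p['img'][:,:,::-1]
a=a[170:270,220:320]
cv2.imwrite(f'pics/side2.png',cv2.resize(np.ascontiguousarray(a),None,fx=5.4,fy=5.4,interpolation=cv2.INTER_CUBIC))
"
```

```text
t 3.9333 pos [582.2 176.7 136.5] rpy [ 3.1354e+00 -1.0000e-03  1.6723e+00] F [-0.6 -0.7 -0.3] open 0.0005
offset mm [-5.7  0.1 16. ] rotvec [ 0.0061 -0.0011  0.0053]
```

View pics/side2.png

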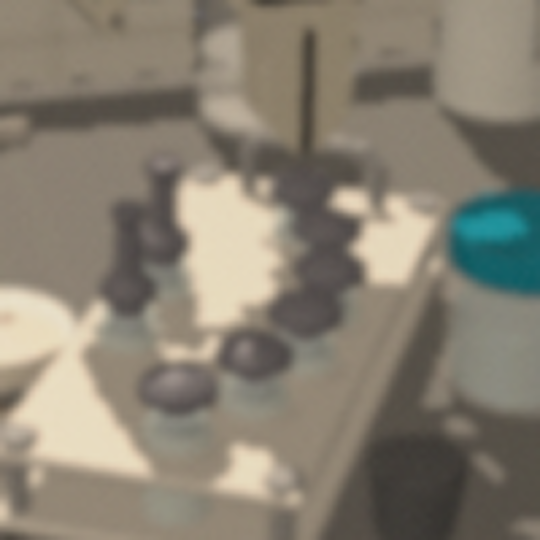

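Request:
apply_moves([
  {"offset":[-3,0,2],"rotation":[0.003,0,0]},
  {"offset":[-2,0,2],"rotation":[0.003,0,0]},
  {"offset":[0,0,2],"rotation":[0,0,0]},
  {"offset":[0,0,1.5],"rotation":[0,0,0]},
  {"offset":[0,0,1],"rotation":[0,0,0]},
  {"offset":[0,0,0],"rotation":[0,0,0]},
])

```text
time: 4.48
tool_pos: [0.5832, 0.1709, 0.1281]
tool_rot: [3.141, -0.001, 1.672]
contact_force: [-0.8, 0.3, -0.1]
opening: 0.0007
```

```bash
python3 -c "
from h import *
go([.583,.171,.1205],1.667)
"
```

```text
t 4.4833 pos [583.2 170.9 128.1] rpy [ 3.1409e+00 -1.0000e-03  1.6722e+00] F [-0.8  0.3 -0.1] open 0.0007
offset mm [ 0.1 -0.2  7.6] rotvec [ 0.0007 -0.001   0.0052]
```

Centred over cap 1, with the tip at about 62 mm. I'll press gently.

Request:
apply_moves([
  {"offset":[0,0,1.5],"rotation":[0,0,0]},
  {"offset":[0,0,1],"rotation":[0,0,0]},
  {"offset":[0,0,1],"rotation":[0,0,0]},
  {"offset":[0,0,1],"rotation":[0,0,0]},
])

```text
time: 4.82
tool_pos: [0.5835, 0.1708, 0.1239]
tool_rot: [3.14, -0.001, 1.672]
contact_force: [0.1, -1.0, 3.1]
opening: -0.0001
```

Request:
apply_moves([
  {"offset":[0,0,1],"rotation":[0,0,0]},
  {"offset":[0,0,1],"rotation":[0,0,0]},
  {"offset":[0,0,1],"rotation":[0,0,0]},
])

```text
time: 5.07
tool_pos: [0.5835, 0.1709, 0.1213]
tool_rot: [3.139, -0.001, 1.672]
contact_force: [-1.7, -0.0, 2.5]
opening: 0.0001
```

Request:
apply_moves([
  {"offset":[0,0,1],"rotation":[0,0,0]},
  {"offset":[0,0,1],"rotation":[0,0,0]},
])

```text
time: 5.23
tool_pos: [0.5835, 0.1709, 0.1196]
tool_rot: [3.139, -0.001, 1.672]
contact_force: [-4.1, -0.5, 13.1]
opening: 0.0007
```

Request:
apply_moves([
  {"offset":[0,0,-3],"rotation":[0,0,0]},
  {"offset":[0,0,-4],"rotation":[0,0,0]},
  {"offset":[-3,0,-1.5],"rotation":[0,0,0.03]},
  {"offset":[-6,-0.2,0],"rotation":[0,0,0.05]},
  {"offset":[-8,-0.3,0],"rotation":[0,0,0.06]},
  {"offset":[-7,-0.3,0],"rotation":[0,0,0.05]},
  {"offset":[-5,-0.2,0],"rotation":[0,0,0.03]},
  {"offset":[-2,0,0],"rotation":[0,0,0.01]},
  {"offset":[0,0,0],"rotation":[0,0,0]},
])

```text
time: 5.98
tool_pos: [0.5827, 0.1395, 0.1284]
tool_rot: [3.138, -0.002, 1.433]
contact_force: [0.1, 0.1, 0.2]
opening: 0.0003
```

```bash
python3 -c "
from h import *
go([.582,.1368,.126],1.405)
p=read_camera('side');a=p['img'][:,:,::-1]
a=a[170:270,220:320]
cv2.imwrite(f'pics/side3.png',cv2.resize(np.ascontiguousarray(a),None,fx=5.4,fy=5.4,interpolation=cv2.INTER_CUBIC))
"
```

```text
t 5.9833 pos [582.7 139.5 128.4] rpy [ 3.1385e+00 -2.4000e-03  1.4329e+00] F [0.1 0.1 0.2] open 0.0003
offset mm [-2.8 -0.4  2.4] rotvec [ 0.0031 -0.0024  0.0279]
```

View pics/side3.png

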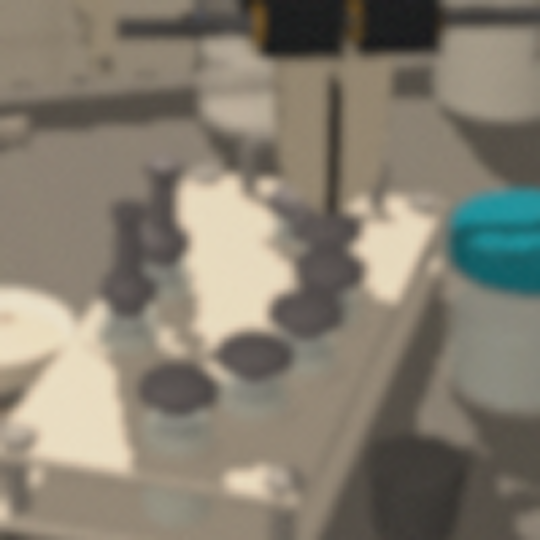

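Request:
apply_moves([
  {"offset":[-2,0,1.5],"rotation":[0.003,-0.002,0.02]},
  {"offset":[-0.5,0,1.5],"rotation":[0,0,0]},
  {"offset":[0,0,1],"rotation":[0,0,0]},
  {"offset":[0,0,1],"rotation":[0,0,0]},
  {"offset":[0,0,1],"rotation":[0,0,0]},
  {"offset":[0,0,1],"rotation":[0,0,0]},
  {"offset":[0,0,1],"rotation":[0,0,0]},
])

```text
time: 6.62
tool_pos: [0.5826, 0.1378, 0.1205]
tool_rot: [3.141, 0.0, 1.416]
contact_force: [-1.0, -1.8, 2.9]
opening: 0.0002
```

Request:
apply_moves([
  {"offset":[0,0,1],"rotation":[0,0,0]},
  {"offset":[0,0,0.7],"rotation":[0,0,0]},
])

```text
time: 6.78
tool_pos: [0.5827, 0.1378, 0.1196]
tool_rot: [3.14, 0.0, 1.416]
contact_force: [-2.7, -1.4, 11.0]
opening: 0.0004
```

Request:
apply_moves([
  {"offset":[0,0,-3],"rotation":[0,0,0]},
  {"offset":[0,0,-4],"rotation":[0,0,0]},
  {"offset":[-4,-0.1,-1.5],"rotation":[0,0,0.03]},
  {"offset":[-7,-0.3,0],"rotation":[0,0,0.06]},
  {"offset":[-8,-0.3,0],"rotation":[0,0,0.06]},
  {"offset":[-8,-0.3,0],"rotation":[0,0,0.06]},
  {"offset":[-5,-0.2,0],"rotation":[0,0,0.03]},
  {"offset":[-2,0,0],"rotation":[0,0,0.01]},
  {"offset":[0,0,0],"rotation":[0,0,0]},
])

```text
time: 7.53
tool_pos: [0.572, 0.1041, 0.1281]
tool_rot: [3.14, -0.002, 1.146]
contact_force: [0.2, 0.5, 0.4]
opening: 0.0009
```

```bash
python3 -c "
from h import *
go([.572,.1044,.126],1.143)
p=read_camera('side');a=p['img'][:,:,::-1]
a=a[170:270,220:320]
cv2.imwrite(f'pics/side4.png',cv2.resize(np.ascontiguousarray(a),None,fx=5.4,fy=5.4,interpolation=cv2.INTER_CUBIC))
"
```

```text
t 7.5333 pos [572.  104.1 128.1] rpy [ 3.1404e+00 -1.5000e-03  1.1460e+00] F [0.2 0.5 0.4] open 0.0009
offset mm [ 0.3 -0.1  2.1] rotvec [ 0.0012 -0.0015  0.003 ]
```

View pics/side4.png

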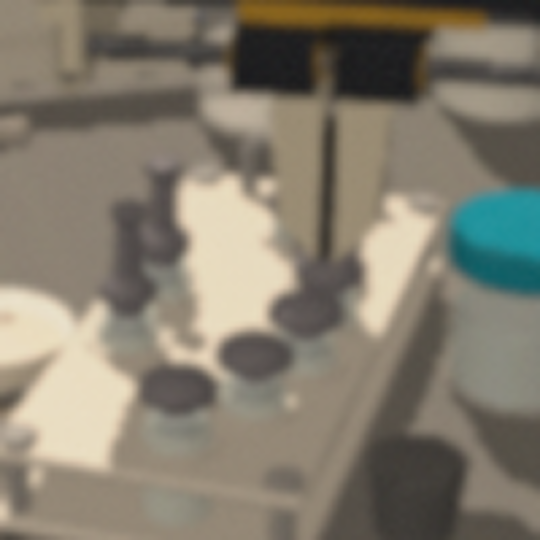

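Request:
apply_moves([
  {"offset":[0,0,1.5],"rotation":[0.001,-0.001,0]},
  {"offset":[0,0,1.5],"rotation":[0,0,0]},
  {"offset":[0,0,1],"rotation":[0,0,0]},
  {"offset":[0,0,1],"rotation":[0,0,0]},
  {"offset":[0,0,1],"rotation":[0,0,0]},
  {"offset":[0,0,1],"rotation":[0,0,0]},
  {"offset":[0,0,1],"rotation":[0,0,0]},
])

```text
time: 8.17
tool_pos: [0.5725, 0.1048, 0.1201]
tool_rot: [3.14, -0.0, 1.15]
contact_force: [-2.0, -0.8, 2.3]
opening: 0.0004
```

Request:
apply_moves([
  {"offset":[0,0,1],"rotation":[0,0,0]},
])

```text
time: 8.25
tool_pos: [0.5726, 0.1048, 0.1195]
tool_rot: [3.14, -0.0, 1.15]
contact_force: [-5.0, -1.5, 15.1]
opening: 0.0004
```

Request:
apply_moves([
  {"offset":[0,0,-3],"rotation":[0,0,0]},
  {"offset":[0,0,-4],"rotation":[0,0,0]},
  {"offset":[-4,-0.1,-1.5],"rotation":[0,0,0.03]},
  {"offset":[-7,-0.3,0],"rotation":[0,0,0.06]},
  {"offset":[-8,-0.3,0],"rotation":[0,0,0.06]},
  {"offset":[-8,-0.3,0],"rotation":[0,0,0.06]},
  {"offset":[-5,-0.2,0],"rotation":[0,0,0.03]},
  {"offset":[-2,0,0],"rotation":[0,0,0.01]},
  {"offset":[0,0,0],"rotation":[0,0,0]},
])

```text
time: 9.0
tool_pos: [0.5533, 0.0754, 0.1281]
tool_rot: [3.141, -0.002, 0.88]
contact_force: [0.5, 1.6, 0.1]
opening: 0.0002
```

```bash
python3 -c "
from h import *
go([.554,.0756,.126],.882)
p=read_camera('side');a=p['img'][:,:,::-1]
a=a[170:270,220:320]
cv2.imwrite(f'pics/side5.png',cv2.resize(np.ascontiguousarray(a),None,fx=5.4,fy=5.4,interpolation=cv2.INTER_CUBIC))
"
```

```text
t 9.0 pos [553.3  75.4 128.1] rpy [ 3.1405e+00 -2.4000e-03  8.7990e-01] F [0.5 1.6 0.1] open 0.0002
offset mm [0.6 0.4 2.1] rotvec [ 0.0011 -0.0024 -0.0021]
```

View pics/side5.png

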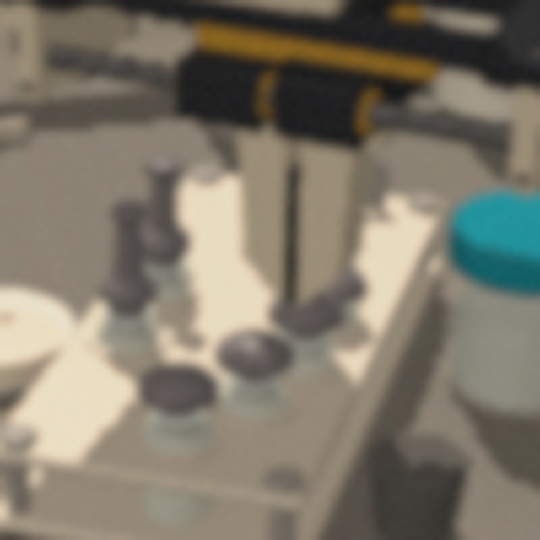

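Request:
apply_moves([
  {"offset":[0,1.5,1.5],"rotation":[0.001,-0.002,0]},
  {"offset":[0,0.5,1.5],"rotation":[0,0,0]},
  {"offset":[0,0,1],"rotation":[0,0,0]},
  {"offset":[0,0,1],"rotation":[0,0,0]},
  {"offset":[0,0,1],"rotation":[0,0,0]},
  {"offset":[0,0,1],"rotation":[0,0,0]},
  {"offset":[0,0,1],"rotation":[0,0,0]},
])

```text
time: 9.63
tool_pos: [0.5557, 0.0747, 0.1199]
tool_rot: [3.141, -0.0, 0.883]
contact_force: [-2.0, -0.6, 2.7]
opening: 0.0001
```

Request:
apply_moves([
  {"offset":[0,0,1],"rotation":[0,0,0]},
])

```text
time: 9.72
tool_pos: [0.5558, 0.0747, 0.1195]
tool_rot: [3.141, -0.0, 0.884]
contact_force: [-4.9, -0.9, 15.6]
opening: 0.0003
```

Request:
apply_moves([
  {"offset":[0,0,-3],"rotation":[0,0,0]},
  {"offset":[0,0,-4],"rotation":[0,0,0]},
  {"offset":[-4,-0.2,-1.5],"rotation":[0,0,0.03]},
  {"offset":[-7,-0.4,0],"rotation":[0,0,0.06]},
  {"offset":[-8,-0.4,0],"rotation":[0,0,0.06]},
  {"offset":[-8,-0.4,0],"rotation":[0,0,0.06]},
  {"offset":[-5,-0.2,0],"rotation":[0,0,0.03]},
  {"offset":[-2,0,0],"rotation":[0,0,0.01]},
  {"offset":[0,0,0],"rotation":[0,0,0]},
])

```text
time: 10.47
tool_pos: [0.5291, 0.0515, 0.1282]
tool_rot: [3.141, -0.003, 0.613]
contact_force: [0.6, 0.3, 0.4]
opening: 0.0005
```

```bash
python3 -c "
from h import *
go([.5297,.052,.126],.62)
p=read_camera('side');a=p['img'][:,:,::-1]
a=a[170:270,220:320]
cv2.imwrite(f'pics/side6.png',cv2.resize(np.ascontiguousarray(a),None,fx=5.4,fy=5.4,interpolation=cv2.INTER_CUBIC))
"
```

```text
t 10.4667 pos [529.1  51.5 128.2] rpy [ 3.1405e+00 -2.7000e-03  6.1340e-01] F [0.6 0.3 0.4] open 0.0005
offset mm [ 0.8 -0.1  2.2] rotvec [ 0.0011 -0.0027 -0.0066]
```

View pics/side6.png

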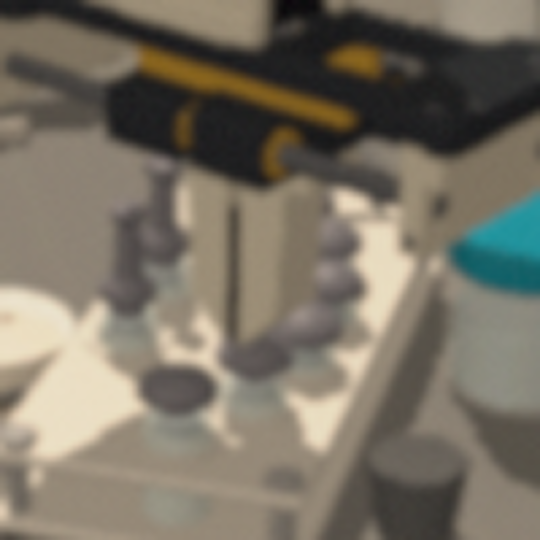

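Request:
apply_moves([
  {"offset":[0.5,0.5,1.5],"rotation":[0.001,-0.003,0]},
  {"offset":[0,0,1.5],"rotation":[0,0,0]},
  {"offset":[0,0,1],"rotation":[0,0,0]},
  {"offset":[0,0,1],"rotation":[0,0,0]},
  {"offset":[0,0,1],"rotation":[0,0,0]},
  {"offset":[0,0,1],"rotation":[0,0,0]},
  {"offset":[0,0,1],"rotation":[0,0,0]},
])

```text
time: 11.1
tool_pos: [0.5309, 0.0518, 0.1199]
tool_rot: [3.141, 0.0, 0.617]
contact_force: [-0.2, -0.4, 3.8]
opening: 0.0004
```

Request:
apply_moves([
  {"offset":[0,0,1],"rotation":[0,0,0]},
])

```text
time: 11.18
tool_pos: [0.531, 0.0518, 0.1194]
tool_rot: [3.14, -0.0, 0.617]
contact_force: [-5.5, -0.8, 17.5]
opening: 0.0008
```

Request:
apply_moves([
  {"offset":[0,0,-3],"rotation":[0,0,0]},
  {"offset":[0,0,-4],"rotation":[0,0,0]},
  {"offset":[-4,-0.2,-1.5],"rotation":[0,0,0.03]},
  {"offset":[-7,-0.4,0],"rotation":[0,0,0.06]},
  {"offset":[-8,-0.4,0],"rotation":[0,0,0.06]},
  {"offset":[-8,-0.4,0],"rotation":[0,0,0.06]},
  {"offset":[-5,-0.2,0],"rotation":[0,0,0.03]},
  {"offset":[-2,0,0],"rotation":[0,0,0.01]},
  {"offset":[0,0,0],"rotation":[0,0,0]},
])

```text
time: 11.93
tool_pos: [0.5007, 0.037, 0.1289]
tool_rot: [3.14, -0.004, 0.356]
contact_force: [-0.2, 1.3, -0.4]
opening: 0.0005
```

```bash
python3 -c "
from h import *
go([.4995,.036,.126],.358)
p=read_camera('side');a=p['img'][:,:,::-1]
a=a[170:270,220:320]
cv2.imwrite(f'pics/side7.png',cv2.resize(np.ascontiguousarray(a),None,fx=5.4,fy=5.4,interpolation=cv2.INTER_CUBIC))
"
```

```text
t 11.9333 pos [500.7  37.  128.9] rpy [ 3.1404 -0.0041  0.3558] F [-0.2  1.3 -0.4] open 0.0005
offset mm [-1.5  0.6  2.9] rotvec [ 0.0012 -0.0041 -0.0022]
```

View pics/side7.png

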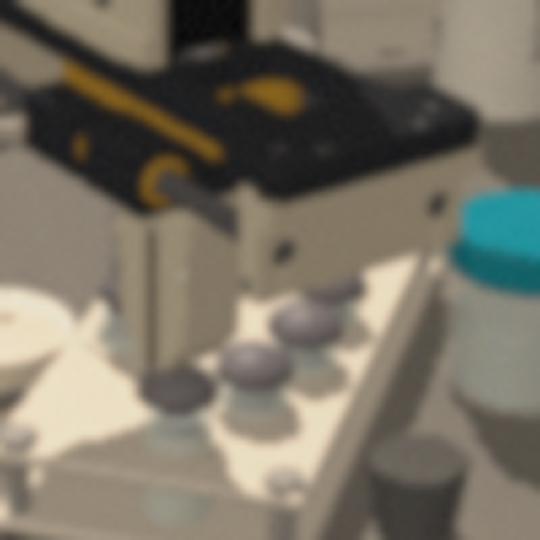

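Request:
apply_moves([
  {"offset":[-1,0.5,1.5],"rotation":[0.001,-0.004,0]},
  {"offset":[0,0,1.5],"rotation":[0,0,0]},
  {"offset":[0,0,1],"rotation":[0,0,0]},
  {"offset":[0,0,1],"rotation":[0,0,0]},
  {"offset":[0,0,1],"rotation":[0,0,0]},
  {"offset":[0,0,1],"rotation":[0,0,0]},
  {"offset":[0,0,1],"rotation":[0,0,0]},
])

```text
time: 12.57
tool_pos: [0.5013, 0.0365, 0.1205]
tool_rot: [3.141, -0.001, 0.36]
contact_force: [-0.5, -0.7, 1.3]
opening: 0.0001
```

Request:
apply_moves([
  {"offset":[0,0,1],"rotation":[0,0,0]},
])

```text
time: 12.65
tool_pos: [0.5014, 0.0365, 0.1196]
tool_rot: [3.141, -0.001, 0.36]
contact_force: [-3.5, 0.4, 9.7]
opening: 0.0007
```

Request:
apply_moves([
  {"offset":[0,0,0.5],"rotation":[0,0,0]},
  {"offset":[0,0,0],"rotation":[0,0,0]},
  {"offset":[0,0,-3],"rotation":[0,0,0]},
  {"offset":[0,0,-6],"rotation":[0,0,0]},
  {"offset":[0,0,-15],"rotation":[0,0,0]},
  {"offset":[0,0,-25],"rotation":[0,0,0]},
  {"offset":[0,0,-30],"rotation":[0,0,0]},
  {"offset":[0,0,-30],"rotation":[0,0,0]},
  {"offset":[0,0,-25],"rotation":[0,0,0]},
  {"offset":[0,0,-15],"rotation":[0,0,0]},
  {"offset":[0,0,0],"rotation":[0,0,0]},
])

```text
time: 13.57
tool_pos: [0.5008, 0.037, 0.2765]
tool_rot: [-3.141, 0.0, 0.36]
contact_force: [0.5, 0.2, 0.0]
opening: 0.0003
```

Request:
apply_moves([
  {"offset":[-15,5,0],"rotation":[0,0,0]},
  {"offset":[-20,10,0],"rotation":[0,0,0]},
  {"offset":[-20,20,0],"rotation":[0,0,0]},
  {"offset":[-20,20,0],"rotation":[0,0,0]},
  {"offset":[-10,25,0],"rotation":[0,0,0]},
  {"offset":[0,25,0],"rotation":[0,0,0]},
  {"offset":[0,25,0],"rotation":[0,0,0]},
  {"offset":[0,25,0],"rotation":[0,0,0]},
  {"offset":[0,25,0],"rotation":[0,0,0]},
  {"offset":[0,15,0],"rotation":[0,0,0]},
  {"offset":[0,0,0],"rotation":[0,0,0]},
])

```text
time: 14.48
tool_pos: [0.4868, -0.1823, 0.2695]
tool_rot: [-3.136, 0.002, 0.364]
contact_force: [-1.3, 1.2, 0.5]
opening: 0.0006
```

```bash
python3 -c "
from h import *
go([.4995,.036,.126],.358)
p=read_camera('side');a=p['img'][:,:,::-1]
a=a[180:285,200:320]
cv2.imwrite('pics/side8.png',cv2.resize(np.ascontiguousarray(a),None,fx=5,fy=5,interpolation=cv2.INTER_CUBIC))
p=read_camera('top');a=p['img'][:,:,::-1]
cv2.imwrite('pics/top8.png',np.ascontiguousarray(a))
for q in ['jar','stopper','petri_dish','tweezers','beaker','cap_1_top','vent_1_top']: print(q,[(np.round(d['location'],4).tolist(),round(d['score'],2)) for d in tip_of(q,p)][:3])
"
```

```text
t 14.4833 pos [ 486.8 -182.3  269.5] rpy [-3.1357e+00  2.1000e-03  3.6390e-01] F [-1.3  1.2  0.5] open 0.0006
offset mm [  89.9 -198.6  144.5] rotvec [-0.0059  0.0021  0.0059]
jar [([0.6488, 0.1027, -0.0003], 0.66), ([0.5011, 0.0355, 0.0521], 0.27)]
stopper [([0.5789, 0.0159, 0.0005], 0.56)]
petri_dish [([0.4662, 0.1694, 0.0026], 0.9), ([0.4515, 0.3605, 0.0018], 0.17)]
tweezers [([0.4499, 0.3594, 0.0005], 0.41)]
beaker [([0.6204, 0.3617, -0.0001], 0.89), ([0.647, 0.1041, -0.0002], 0.66)]
cap_1_top [([0.5865, 0.1715, 0.0568], 0.6)]
vent_1_top [([0.5862, 0.1689, 0.0543], 0.7), ([0.525, 0.145, 0.0813], 0.56)]
```

View pics/side8.png

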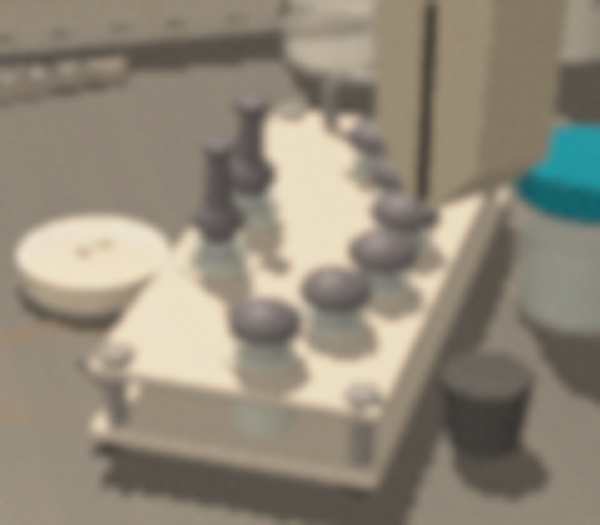

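View pics/top8.png

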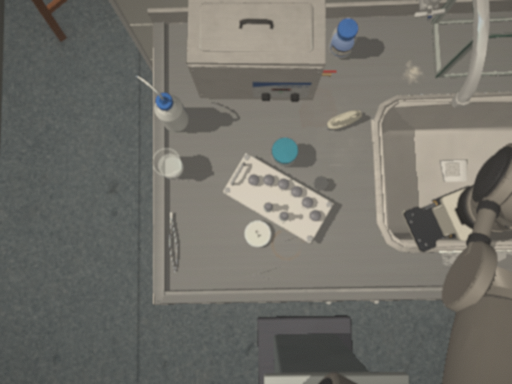

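Request:
apply_moves([
  {"offset":[0,15,-15],"rotation":[0,0,0]},
  {"offset":[0,20,-20],"rotation":[0,0,0]},
  {"offset":[0,20,-20],"rotation":[0,0,0]},
  {"offset":[0,15,-15],"rotation":[0,0,0]},
  {"offset":[0,0,0],"rotation":[0,0,0]},
  {"offset":[0,0,0],"rotation":[0,0,0]},
])

```text
time: 15.43
tool_pos: [0.5118, -0.2433, 0.3428]
tool_rot: [-3.134, 0.003, 0.372]
contact_force: [-0.1, 0.6, -0.6]
opening: 0.0006
```

```bash
python3 -c "
from h import *
go([.4995,.036,.126],.358)
p=read_camera('side');a=p['img'][:,:,::-1]
a=np.ascontiguousarray(a[180:285,200:320])
b=cv2.imread('pics/side0.png')[180:285,200:320]
# dark-cap template shift per cap between before/after
for n,(u,v) in zip(['c1','c2','c3','c4','c5','c6','v1','v2'],[(380,123),(402,159),(406,201),(384,239),(336,278),(265,311),(250,115),(217,160)]):
    x,y=u//5,v//5
    f=8; T=cv2.resize(b[y-5:y+5,x-7:x+8],None,fx=f,fy=f,interpolation=cv2.INTER_CUBIC)
    W=cv2.resize(a[y-9:y+11,x-10:x+11],None,fx=f,fy=f,interpolation=cv2.INTER_CUBIC)
    m=cv2.minMaxLoc(cv2.matchTemplate(W,T,cv2.TM_CCOEFF_NORMED)); print(n,'shift px',(m[3][0]/f-3,m[3][1]/f-4),round(m[1],3))
cv2.imwrite('pics/side9.png',cv2.resize(a,None,fx=5,fy=5,interpolation=cv2.INTER_CUBIC))
"
```

```text
t 15.4333 pos [ 511.8 -243.3  342.8] rpy [-3.1337e+00  2.8000e-03  3.7230e-01] F [-0.1  0.6 -0.6] open 0.0006
offset mm [  90.8 -262.9  218.6] rotvec [-0.0079  0.0028  0.0143]
c1 shift px (0.25, 0.625) 0.829
c2 shift px (0.0, 2.0) 0.912
c3 shift px (0.25, 2.375) 0.952
c4 shift px (0.0, 2.25) 0.992
c5 shift px (-0.125, 2.25) 0.989
c6 shift px (0.0, 2.5) 0.973
v1 shift px (0.0, 0.0) 0.999
v2 shift px (0.0, 0.0) 0.999
```

View pics/side9.png

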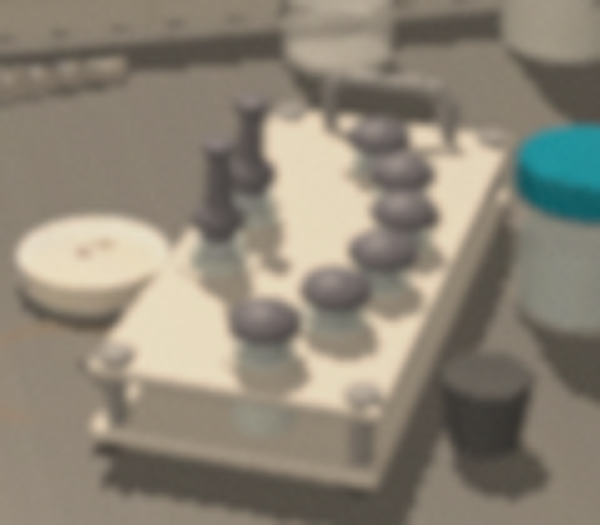

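The side view shows caps 1–6 about 2 px lower than before: cap 1's top went from zoomed row 105 to 117, and cap 6's centre from 311 to 322. The vents at (250,100) and (217,145) have not moved. The 0.6 px match for cap 1 is unreliable because its template includes the steel handle behind the cap.

```bash
python3 -c "
from cell import *
print(hand_in())"
```

```text
the job is handed in; nothing more can be done
None
```

All six domed caps are pressed home, and the job was handed in at about 15.5 s of the 54 s allowed. I closed the fingers and worked along the arc from the handle end, turning the gripper to follow the curve. I pressed each cap straight down and lifted about 8–9 mm between caps, rather than dragging the fingertips across the domes.

**Caps:** at each cap the upward force rose from about 3 N to 10–18 N with the fingertips at 53.4–53.6 mm, just below the 54.5 mm home height. That is well under the 40 N limit. The last side image shows caps 2–6 lower by 2.0–2.5 px, which fits the full travel of about 4.5 mm.

**One check disagreed:** the image match for cap 1 gave only 0.6 px, with a weak score. Its template includes the handle behind the cap, so I don't trust that number. By eye, cap 1 dropped as far as the others, and its force and height readings agreed (13 N with the tip at 53.6 mm).

**Everything else:** both vent stoppers show no shift. The jar, rubber stopper, petri dish, tweezers and beaker were found within about 4 mm of their starting positions. The arm was clear of everything at the end.

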